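# Let the egg-cup tray through the spring stop

### The job

The blue tray of egg cups and teaspoons waits on the roller track behind a spring stop. Press the yellow release bar down and, while holding it down, push the tray past the stop (its black side handle reaches out over the bar, so one hand can do both); then push it gently on against the rubber buffers at the far end of the track, so that the stop springs up again behind it. Only press and push: do not lift the tray or touch or tip anything in it, and do not knock the things that stand round the track.

Things in the scene. Friction and masses are not known exactly. Their poses are not given: they have to be found in the camera images.
- track: Aluminium roller track screwed to the bench, 470 x 190 mm. Origin on the bench, on its middle line, at the stop tooth's upstream face. x: the way the tray travels (robot's left to right); -y: the side near the robot; z up. Free rollers, tops 60 mm above the bench, from x = -245 to 225 mm; wheels (tops 70 mm up) guide the tray's sides, 1.5 mm play.
- stop (a joint): How far the yellow spring stop (bar and tooth are one piece, moving straight down) is pressed, in m: 0 up, 0.016 fully down; spring 1.4 N at the top, 2.7 N fully down. At 0 the tooth stands 10 mm above the rollers and blocks the tray; from 0.010 on it lets it pass. With the tray's front over the tooth the tray keeps it down; it springs up when the tray has gone by.
- bar_top (a point): Middle of the top of the yellow release bar; goes down with the stop; axes as the track's. The bar runs along the robot's side of the track, 183 mm long (track x -165 to 18 mm), 32 mm wide (track y -121 to -89 mm), top 64 mm above the bench when unpressed. It can be pressed anywhere and fingers can slide along it; only the tray's handle passes above it.
- tooth_top (a point): Top of the stop's tooth, at the middle of its upstream face; the tooth is 12 mm thick along x and 55 mm wide and stands between two rollers.
- tray: Blue plastic tray with load, about 1 kg, 180 (x) x 130 (y) x 42 mm high, standing on the rollers; origin under the middle of its floor, axes as the track's. It starts with its front edge 6 to 40 mm short of the tooth; against the end buffers its origin is at track x = 115 mm.
- handle_back (a point): Middle of the flat back face (facing track -x) of the black D-shaped handle on the tray's near side, 54 mm wide (track y -119 to -65 mm), 24 mm high, centred 25 mm above the tray's underside: its lower edge is 9 mm above the unpressed bar. 2 mm ahead of the tray's origin. A finger behind it, pressing on the bar, pushes the tray as it moves in track +x.
- end_stop (a point): Middle of the closed far end of the track at the height of the roller tops, in the plane of the front faces of its two rubber buffers (track x = 205 mm).
- egg_cup_1: White egg cup with a gilt rim, 49 mm wide, 62 mm high, in the tray's far half; origin under its foot.
- egg_cup_2: Egg cup like the first, in the middle of the row.
- egg_cup_3: Egg cup like the first, at the front of the row.
- teaspoon_1: Teaspoon, 132 mm long, 9 mm high, lying in the tray's near half; origin at its middle.
- teaspoon_2: Second teaspoon, beside the first.
- cream_jug: White cream jug with a painted pattern, 127 mm high, behind the track; a bystander.
- mill_1: Glass pepper shaker with a grey cap, 44 mm wide, 90 mm high, behind the track; a bystander.
- mill_2: Glass salt shaker with a grey cap, 44 mm wide, 90 mm high, behind the track; a bystander.
- coupe_low_1: Low stemmed glass with a gilt rim, 116 mm wide, 151 mm high, in the far right corner; a bystander.
Not all that is in view belongs to the job. Leave any green, purple or red look-alike of the egg_cup_3 alone.

How it is judged:
By the outcome, as a careful person would: the job done as asked, in the order asked, and still so for the second after the job is handed in, with the robot touching nothing.
It also fails if it takes over 40 s, if anything falls off the work surface, if the arm or the gripper's body presses on something with over 40 N, if the wrist force passes 120 N, or if a joint passes its speed limit or range.

### The arm

A 6-joint arm with a two-finger parallel gripper is mounted at the origin on the work surface; the furniture and walls round the work are solid. World frame = base frame: x ahead of the robot, y to its left, z up, the work surface at z = 0. Lengths are in m, angles in rad, forces in N, time in s.
With the tool pointing down it reaches from about 0.35 to 0.975 m from the base axis. Payload 4.9 kg.
Tool frame: the origin (TCP) lies midway between the tips of the shut fingers; the grasp point (between the pads) lies behind it (manip.grasp_offset is the y of the grasp point in the tool frame, in m); y points along the fingers, z is the direction in which the jaws open and shut, and the axes are right-handed (so a half turn about y gives the same grasp; the last joint's range is limited). The gripper opens to 85 mm and grips with 20 to 120 N. Pads are 22 mm wide; open, the fingers measure 114 mm over their backs; the gripper's body (76 mm by 85 mm) begins 54 mm behind the grasp point. The pads swing forward as they close: fully open they stand 13 mm farther back than shut.
Start: joints at [1.013, 0.053, 1.613, -0, 1.476, -0.119], TCP at [0.266, 0.566, 0.2] pointing down, gripper open.
Joint ranges: [-3.01, 3.01], [-1.01, 2.22], [0.06, 2.58], [-1.02, 4.17], [0.09, 2.62], [-3.14, 3.14]. Speed limits (rad/s): [2.57, 2.57, 3.14, 3.14, 3.14, 3.14].

### API

Orientations are given as a unit quaternion [w, x, y, z].
In Python, from plant import manip gives the robot as it stands. The module is installed in compiled form; this text tells all that it offers.
- The arm moves only by the shell command python3 -m jog 'ROWS'. ROWS is a JSON object of lists of equal length, an entry for each row: "offset": the shift along the world's x, y, z in units of 50 mm (1.0 is 50 mm), a list of three; "angular": the turn, a rotation vector about the world's x, y, z in units of 6 degrees (1.0 is 6 degrees), a list of three; "jaw": the finger opening in mm, from 0 to 85.4. In form: {"offset": [[tx, ty, tz], ...], "angular": [[ax, ay, az], ...], "jaw": [jaw, ...]}. A call has 1 to 12 rows; each row shifts and turns the commanded pose from where the row before left it; what a row does not reach is not made up. A row lasts 1/10 s, in which the tool goes at most 50 mm and 8.59 degrees, less where a joint would pass 70% of its speed; a pose out of reach is approached as far as the arm can. A call is refused whole if a number of a shift passes 1 or a number of a turn 1, either way. A call with a gripper value outside its range is refused whole. The fingers move at their own pace and stop on an object; the grip force is fixed at half the most. Time passes only in rows, so rows that do not move let the fingers close. It gives the time, the measured TCP pose, the force and the opening at its end, in the units of the state.
- manip.state(): the state, without advancing time (a new reading comes with each control period).
- manip.grab_frame(name): name is "scene" or "top" or "wrist"; returns the picture (400x640x3 uint8, blue, green, red); there is no depth.
- manip.camera_model(name): a dict with "fx", "fy", "cx", "cy" (pixels), "k1" (the pictures are not rectified: a ray, as slopes to the right and down, at radius r is drawn at 1 + k1 r^2 times it, then the intrinsics apply), "rvec" (rotation vector, rad) and "tvec" (3), from world to camera coordinates, as OpenCV has them; the wrist camera has in their place "mount" (4x4, takes a point from camera to tool coordinates, whose origin is the TCP and whose axes are the tool frame's). Camera axes: x right, y down, z forward; pixel columns grow to the right and rows downward; lengths in m; the calibration is good to about 2 mm. A picture is of the moment at which its call begins: read the wrist's pose just before it. camera_model takes no time and is no camera call.
- manip.job_done(): hands the job in, once; it reports no verdict.
The state is a dict: "time": time; "joint_pos": joint angles; "joint_vel": joint speeds; "joint_efforts": joint torques, N m; "tool_pos": TCP position; "tool_rot": TCP orientation; "contact_force": force on the tool from outside, world axes, zero at the start; "ft_torque": the same for the moment, N m; "gripper_width": opening from 0.0 (shut) to 1.0 (fully open).
Only numpy, scipy, OpenCV 4.12 (cv2) and the standard library are available. Lean on these libraries where they do the work, as an engineer would, in place of code of your own. Each camera call takes 0.05 s, during which the arm holds its last target.

## Working session

There is one attempt and no reset: what is moved stays moved. The work goes in short steps, Python scripts to look and compute and a shell command to move; the robot and the scene stay as the last step left them, time stands still between calls to the robot, and variables do not carry over. Pictures are saved under pics/ and viewed, and the job is handed in when it is done.

```bash
mkdir -p pics; cat > h.py <<'E'
import numpy as np, cv2
from plant import manip
from scipy.spatial.transform import Rotation as R
def cam(name):
    m=manip.camera_model(name)
    return m
def ray(name,u,v,st=None):
    m=cam(name)
    xd=(u-m['cx'])/m['fx']; yd=(v-m['cy'])/m['fy']
    x,y=xd,yd
    for _ in range(20):
        s=1+m['k1']*(x*x+y*y); x,y=xd/s,yd/s
    d=np.array([x,y,1.])
    Rm=R.from_rotvec(np.ravel(m['rvec'])).as_matrix(); t=np.ravel(m['tvec'])
    return -Rm.T@t, Rm.T@d
def onz(name,u,v,z):
    c,d=ray(name,u,v); return c+d*(z-c[2])/d[2]
E
python3 - <<'E'
from h import *
for n in ['scene','top']:
    cv2.imwrite(f'pics/{n}0.png',manip.grab_frame(n))
    m=cam(n); print(n,m, ray(n,320,200))
s=manip.state();print(s); print(manip.grasp_offset)
E
```

```text
scene {'fx': 475.2806055991554, 'fy': 475.2806055991554, 'cx': 318.16071850797516, 'cy': 204.812380672847, 'k1': -0.05464457549118078, 'rvec': array([ 1.84817602, -1.02721395,  0.63164693]), 'tvec': array([-0.27044716,  0.27538192,  1.03605975])} (array([-0.53442058, -0.63988673,  0.72617923]), array([ 0.76256109,  0.46060344, -0.4543815 ]))
top {'fx': 422.4243325684583, 'fy': 422.4243325684583, 'cx': 320.73818197179895, 'cy': 196.52912217775423, 'k1': -0.055714347480987136, 'rvec': array([ 2.10358552, -2.1386161 ,  0.21496827]), 'tvec': array([-0.02657414,  0.49692691,  1.27481097])} (array([ 0.23879815, -0.0246135 ,  1.34727694]), array([ 0.18659124, -0.00580115, -0.98245642]))
{'time': 0.1, 'joint_pos': array([ 1.01302083e+00,  5.33171889e-02,  1.61416727e+00,  1.21952134e-05,
        1.47600717e+00, -1.19002923e-01]), 'joint_vel': array([ 0.00031278, -0.00062313, -0.0034494 , -0.00077117,  0.00179445,
       -0.00116   ]), 'joint_efforts': array([-1.43379766e-04, -3.94909573e+01, -3.71361458e+01, -1.37648449e-04,
        3.93910901e-03, -1.77776838e-05]), 'tool_pos': array([0.26518088, 0.56526038, 0.19916336]), 'tool_rot': array([-0.68952599,  0.69078977, -0.15411538,  0.15366152]), 'contact_force': array([-0.50044452, -0.73702505, -0.40286323]), 'ft_torque': array([ 0.05800688, -0.00141052, -0.00559609]), 'gripper_width': 1.0003223232814968}
-0.0187
```

View pics/scene0.png

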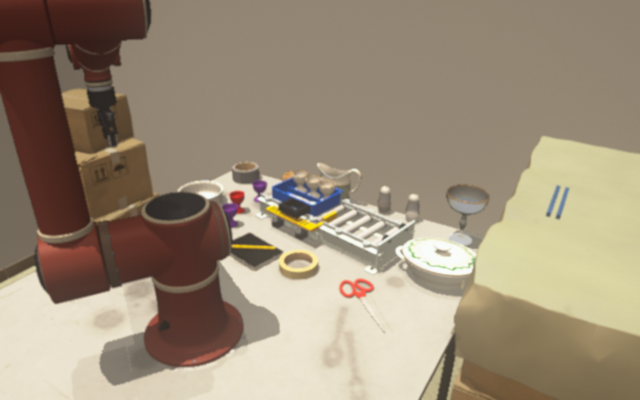

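View pics/top0.png

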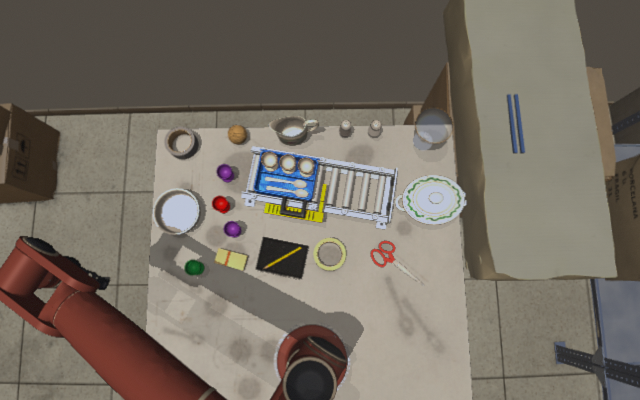

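The top view shows the track at about (245–397, 148–222). The yellow bar is at (265–325, 203–220), with the black handle near (293, 208). I'll zoom in.

```bash
python3 - <<'E'
from h import *
im=cv2.imread('pics/top0.png')
cv2.imwrite('pics/topz.png',cv2.resize(im[135:235,235:405],None,fx=4.7,fy=4.7,interpolation=cv2.INTER_CUBIC))
hsv=cv2.cvtColor(im,cv2.COLOR_BGR2HSV)
y=((hsv[...,0]>22)&(hsv[...,0]<34)&(hsv[...,1]>200)&(hsv[...,2]>120)).astype(np.uint8)
y[:,:240]=0;y[235:]=0;y[:,400:]=0
v,u=np.nonzero(y);print(len(u),u.min(),u.max(),v.min(),v.max())
E
```

```text
445 265 325 184 221
```

View pics/topz.png

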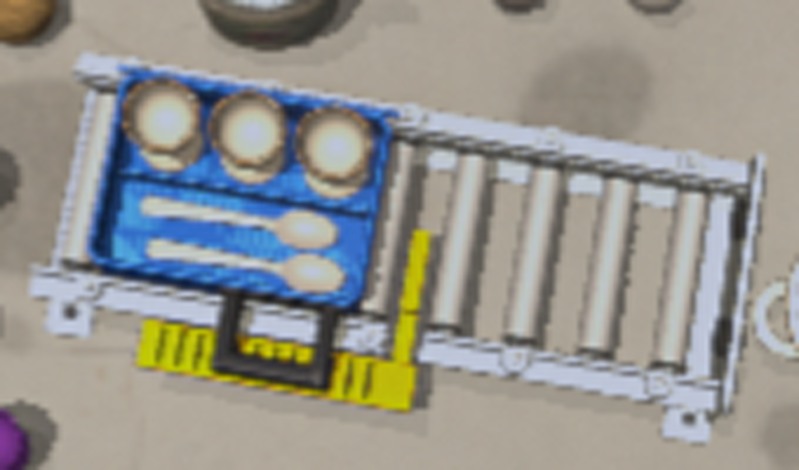

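```bash
python3 - <<'E'
from h import *
f=lambda a,b,z:onz('top',235+(a+.5)/4.7-.5,135+(b+.5)/4.7-.5,z)
C=[f(*p,.064) for p in [(147,320),(138,366),(409,410),(417,364)]]
for c in C: print('bar',c.round(4))
# fit with known local coords
L=np.array([(-.165,-.089),(-.165,-.121),(.018,-.121),(.018,-.089)])
W=np.array(C)[:,:2]
lc=L.mean(0);wc=W.mean(0);H=(L-lc).T@(W-wc)
th=np.arctan2(H[0,1]-H[1,0],H[0,0]+H[1,1])
Rm=np.array([[np.cos(th),-np.sin(th)],[np.sin(th),np.cos(th)]])
o=wc-Rm@lc
print('yaw',np.degrees(th),'orig',o,'res',(W-(L@Rm.T+o)).round(4).tolist())
for n,p,z in [('buffer top',(740,215),.075),('buffer2',(722,350),.075),('tooth end',(422,232),.07),('handle back near',(215,372),.097),('handle back far',(232,292),.097),('handle front near',(328,388),.097),('tray FR',(355,308),.102),('tray BR',(92,262),.102),('tray FL',(393,112),.102),('tray BL',(125,72),.102)]:
    w=f(*p,z)
    print(n,w.round(4),(Rm.T@(w[:2]-o)).round(4))
E
```

```text
bar [0.4767 0.1351 0.064 ]
bar [0.4462 0.1408 0.064 ]
bar [ 0.4144 -0.036   0.064 ]
bar [ 0.4446 -0.0418  0.064 ]
yaw -100.25754374723626 orig [ 0.53573248 -0.04151159] res [[-0.0008, -0.0016], [0.0002, -0.0016], [0.0009, 0.0016], [-0.0003, 0.0016]]
buffer top [ 0.5388 -0.2566  0.075 ] [0.2111 0.0414]
buffer2 [ 0.4488 -0.2403  0.075 ] [ 0.2111 -0.0501]
tooth end [ 0.5318 -0.0466  0.07  ] [ 0.0057 -0.003 ]
handle back near [0.4362 0.0874 0.097 ] [-0.1091 -0.1208]
handle back far [0.488  0.0765 0.097 ] [-0.1077 -0.068 ]
handle front near [0.4248 0.0155 0.097 ] [-0.0364 -0.1193]
tray FR [ 0.4754 -0.0024  0.102 ] [-0.0278 -0.0664]
tray BR [0.5081 0.166  0.102 ] [-0.1993 -0.0641]
tray FL [ 0.6049 -0.0287  0.102 ] [-0.0249  0.0658]
tray BL [0.635  0.1463 0.102 ] [-0.2025  0.0642]
```

```bash
cat >> h.py <<'E'
th=np.radians(-100.26); O=np.array([.5357,-.0415])
Rt=np.array([[np.cos(th),-np.sin(th)],[np.sin(th),np.cos(th)]])
def tw(x,y): return Rt@[x,y]+O
def wt(p): return Rt.T@(np.asarray(p)[:2]-O)
def rep(goal=None):
    s=manip.state(); q=s['tool_rot']; M=R.from_quat(np.r_[q[1:],q[0]])
    m=M.as_matrix()
    print('t',round(s['time'],2),'tcp',s['tool_pos'].round(4),'track',wt(s['tool_pos']).round(4),'F',s['contact_force'].round(2),'Ftrack',(Rt.T@s['contact_force'][:2]).round(2),'w',round(s['gripper_width'],3))
    best=None
    for sg in (1,-1):
        z=np.r_[sg*Rt[:,0],0]; y=np.array([0,0,-1.]); T=np.stack([np.cross(y,z),y,z],1)
        rv=(R.from_matrix(T)*M.inv()).as_rotvec(); 
        if best is None or np.linalg.norm(rv)<np.linalg.norm(best): best=rv
    print('rot units',(np.degrees(best)/6).round(2))
    if goal is not None:
        g=np.r_[tw(*goal[:2]),goal[2]]; print('goal',g.round(4),'units',((g-s['tool_pos'])/.05).round(2))
E
python3 -c "
from h import *
rep((-.138,-.107,.2)); print(manip.state()['joint_pos'])"
```

```text
t 0.1 tcp [0.2652 0.5653 0.1992] track [-0.5489 -0.3743] F [-0.5  -0.74 -0.4 ] Ftrack [ 0.81 -0.36] w 1.0
rot units [ 0.02 -0.01  2.48]
goal [0.455  0.1134 0.2   ] units [ 3.8  -9.04  0.02]
[ 1.01302083e+00  5.33171889e-02  1.61416727e+00  1.21952134e-05
  1.47600717e+00 -1.19002923e-01]
```

```bash
python3 -m jog '{"offset":[[0.3,-0.75,0],[0.3,-0.75,0],[0.3,-0.75,0],[0.32,-0.75,0],[0.32,-0.75,0],[0.32,-0.75,0],[0.32,-0.75,0],[0.32,-0.75,0],[0.32,-0.75,0],[0.32,-0.75,0],[0.33,-0.77,0],[0.33,-0.77,0]],"angular":[[0,0,0.2],[0,0,0.2],[0,0,0.2],[0,0,0.2],[0,0,0.2],[0,0,0.2],[0,0,0.2],[0,0,0.2],[0,0,0.22],[0,0,0.22],[0,0,0.22],[0,0,0.22]],"jaw":[0,0,0,0,0,0,0,0,0,0,0,0]}'; python3 -m jog '{"offset":[[0,0,0],[0,0,0]],"angular":[[0,0,0],[0,0,0]],"jaw":[0,0]}'
python3 -c "
from h import *
rep((-.138,-.107,.12))
cv2.imwrite('pics/s1.png',manip.grab_frame('scene')[150:300,150:450].repeat(2,0).repeat(2,1));cv2.imwrite('pics/w1.png',manip.grab_frame('wrist'))"
```

```text
time: 1.3
tool_pos: [0.4556, 0.1121, 0.1999]
tool_rot: [0.704, -0.704, 0.063, -0.063]
contact_force: [1.1, 0.6, 0.1]
gripper_width: 0.001
time: 1.5
tool_pos: [0.4554, 0.1132, 0.1998]
tool_rot: [0.704, -0.704, 0.064, -0.064]
contact_force: [0.1, 0.2, -0.7]
gripper_width: 0.002
t 1.5 tcp [0.4554 0.1132 0.1998] track [-0.1379 -0.1066] F [ 0.07  0.18 -0.73] Ftrack [-0.19  0.04] w 0.002
rot units [-0.   -0.01  0.02]
goal [0.455  0.1134 0.12  ] units [-0.01  0.   -1.6 ]
```

View pics/w1.png

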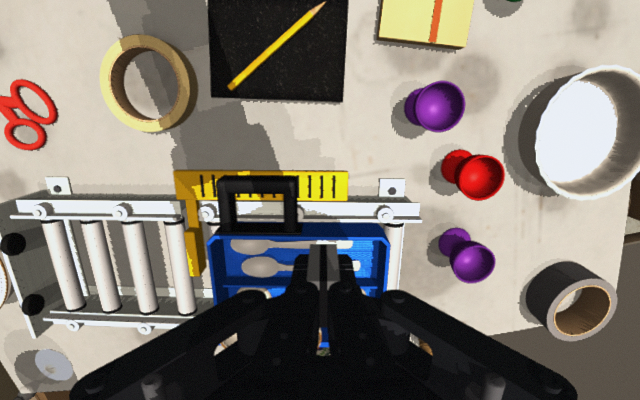

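View pics/s1.png

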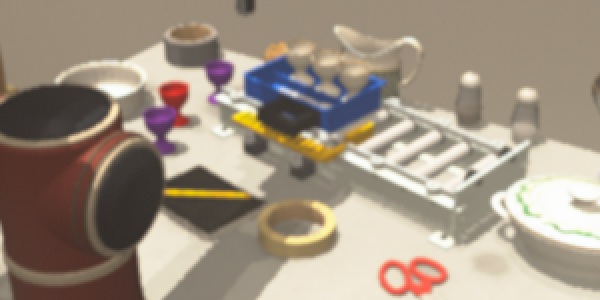

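```bash
cat >> h.py <<'E'
def wray(u,v):
    m=cam('wrist'); xd=(u-m['cx'])/m['fx']; yd=(v-m['cy'])/m['fy']; x,y=xd,yd
    for _ in range(20):
        s=1+m['k1']*(x*x+y*y); x,y=xd/s,yd/s
    M=np.array(m['mount']); return M[:3,3],M[:3,:3]@[x,y,1.]
def wonz(u,v,z):
    s=manip.state(); q=s['tool_rot']; M=R.from_quat(np.r_[q[1:],q[0]]).as_matrix()
    c,d=wray(u,v); c=s['tool_pos']+M@c; d=M@d
    return c+d*(z-c[2])/d[2]
E
python3 - <<'E'
from h import *
c,d=wray(322,245);print('cam in tool',c)
for p in [(308,243),(340,243),(290,290),(355,290),(250,292),(265,320),(80,380),(390,295)]:
    c,d=wray(*p)
    for xx in (.011,):
        k=(np.sign(c[0])*xx-c[0])/d[0]; print(p,(c+d*k).round(4))
for n,p,z in [('hb near',(297,178),.097),('hb near low',(297,192),.073),('hb far',(298,232),.097),('hf near',(218,178),.097),('bar NE',(175,171),.064),('bar NW',(347,171),.064),('bar FW',(347,201),.064)]:
    print(n,wt(wonz(*p,z)).round(4))
E
```

```text
cam in tool [-7.61006642e-02 -1.73595455e-01  1.46671378e-04]
(308, 243) [-0.011  -0.0343 -0.0073]
(340, 243) [-0.011  -0.0342  0.0086]
(290, 290) [-0.011  -0.0752 -0.0121]
(355, 290) [-0.011  -0.0751  0.012 ]
(250, 292) [-0.011  -0.0766 -0.0266]
(265, 320) [-0.011  -0.0921 -0.0184]
(80, 380) [-0.011  -0.1171 -0.0614]
(390, 295) [-0.011  -0.0784  0.0244]
hb near [-0.1153 -0.1196]
hb near low [-0.1129 -0.0995]
hb far [-0.115  -0.0658]
hf near [-0.042  -0.1196]
bar NE [ 0.0142 -0.1195]
bar NW [-0.1638 -0.1194]
bar FW [-0.1645 -0.0873]
```

```bash
python3 -m jog '{"offset":[[0,0,-0.6],[0,0,-0.6],[0,0,-0.6],[0,0,-0.4],[0,0,-0.3],[0,0,-0.1],[0,0,0],[0,0,0]],"angular":[[0,0,0],[0,0,0],[0,0,0],[0,0,0],[0,0,0],[0,0,0],[0,0,0],[0,0,0]],"jaw":[0,0,0,0,0,0,0,0]}'
python3 -c "
from h import *
rep((-.138,-.107,.05))
cv2.imwrite('pics/w2.png',manip.grab_frame('wrist'))"
```

```text
time: 2.4
tool_pos: [0.4561, 0.1144, 0.0713]
tool_rot: [0.704, -0.704, 0.062, -0.063]
contact_force: [0.7, 0.2, 0.4]
gripper_width: -0.0
t 2.4 tcp [0.4561 0.1144 0.0713] track [-0.1393 -0.1061] F [0.65 0.22 0.38] Ftrack [-0.33  0.6 ] w -0.0
rot units [-0.    0.01 -0.01]
goal [0.455  0.1134 0.05  ] units [-0.02 -0.02 -0.43]
```

View pics/w2.png

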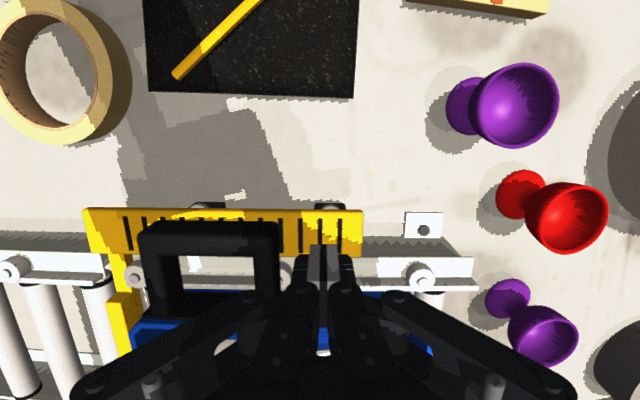

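The wrist view shows the fingertip (315–325, 245) over the bar, behind the handle, whose back face is at column 280. Next I press.

```bash
python3 -m jog '{"offset":[[0,0,-0.1],[0,0,-0.1],[0,0,-0.1],[0,0,-0.08],[0,0,-0.04],[0,0,0],[0,0,0]],"angular":[[0,0,0],[0,0,0],[0,0,0],[0,0,0],[0,0,0],[0,0,0],[0,0,0]],"jaw":[0,0,0,0,0,0,0]}'
python3 -c "
from h import *
rep((-.138,-.107,.05))
cv2.imwrite('pics/w3.png',manip.grab_frame('wrist'))
cv2.imwrite('pics/s3.png',manip.grab_frame('scene')[170:270,220:420].repeat(4,0).repeat(4,1))"
```

```text
time: 3.15
tool_pos: [0.4556, 0.1138, 0.0493]
tool_rot: [-0.704, 0.704, -0.063, 0.063]
contact_force: [-0.4, 0.4, -0.2]
gripper_width: 0.003
t 3.15 tcp [0.4556 0.1138 0.0493] track [-0.1385 -0.1065] F [-0.36  0.38 -0.16] Ftrack [-0.31 -0.42] w 0.003
rot units [0. 0. 0.]
goal [0.455  0.1134 0.05  ] units [-0.01 -0.01  0.01]
```

View pics/w3.png

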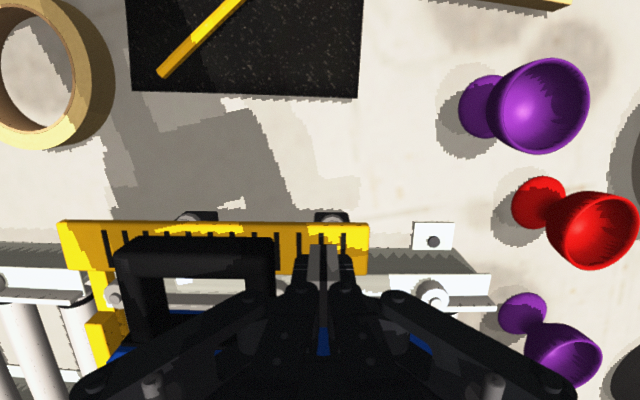

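View pics/s3.png

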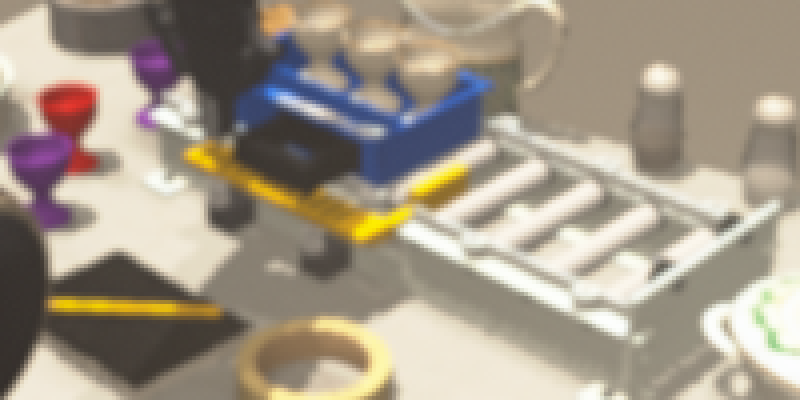

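```bash
python3 - <<'E'
from h import *
for z in (.064,.05):
    a,b=wonz(59,220,z),wonz(370,226,z); print(z,wt(a),wt(b),np.linalg.norm(a-b))
a=cv2.imread('pics/scene0.png');b=cv2.imread('pics/s3.png')[::4,::4]
cv2.imwrite('pics/cmp.png',np.vstack([cv2.resize(x,None,fx=4,fy=3,interpolation=cv2.INTER_CUBIC) for x in (a[170:270,220:420],b)]))
for i in 'wrist',:
  pass
s=[manip.state()['contact_force'] for _ in range(3)];print(s)
E
```

```text
0.064 [ 0.01412222 -0.12139064] [-0.16482889 -0.11847136] 0.1789749259583912
0.05 [ 0.02756792 -0.11601146] [-0.16712996 -0.1128353 ] 0.1947237860915869
[array([ 0.96932139, -0.47867569,  0.76763337]), array([ 0.96932139, -0.47867569,  0.76763337]), array([ 0.96932139, -0.47867569,  0.76763337])]
```

View pics/cmp.png

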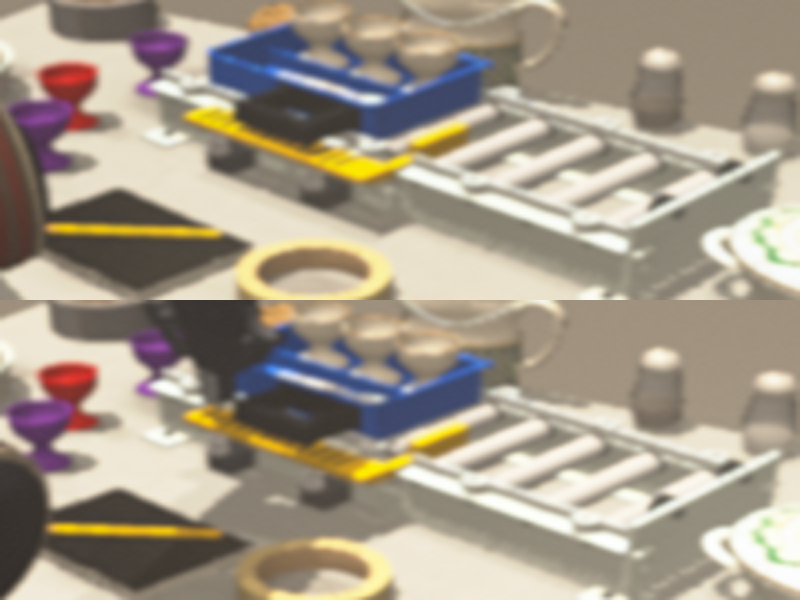

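```bash
cat >> h.py <<'E'
def proj(name,p):
    m=cam(name)
    Rm=R.from_rotvec(np.ravel(m['rvec'])).as_matrix(); c=Rm@p+np.ravel(m['tvec'])
    return pix(m,c)
def pix(m,c):
    x,y=c[0]/c[2],c[1]/c[2]; s=1+m['k1']*(x*x+y*y); return np.array([m['fx']*x*s+m['cx'],m['fy']*y*s+m['cy']]).round(1)
def wproj(pt): # tool coords
    m=cam('wrist'); M=np.array(m['mount']); return pix(m,M[:3,:3].T@(np.asarray(pt)-M[:3,3]))
E
python3 - <<'E'
from h import *
p=manip.state()['tool_pos']
print('tcp wrist',wproj([0,0,0]),wproj([-.011,0,0]),wproj([.011,0,0]),'scene',proj('scene',p),'top',proj('top',p))
for x,y in [(-.165,-.121),(.018,-.121),(.018,-.089),(-.165,-.089)]:
    print(x,y,[proj('scene',np.r_[tw(x,y),z]) for z in (.064,.05)])
E
python3 -c "
from h import *
f=manip.grab_frame('scene');cv2.imwrite('pics/s4.png',cv2.resize(f[190:240,240:320],None,fx=10,fy=10,interpolation=cv2.INTER_CUBIC))
f=manip.grab_frame('top');cv2.imwrite('pics/t4.png',cv2.resize(f[140:240,230:400],None,fx=4.7,fy=4.7,interpolation=cv2.INTER_CUBIC))"
```

```text
tcp wrist [322.8 235.6] [322.8 218.7] [322.8 251.8] scene [275.  213.2] top [273.2 210.1]
-0.165 -0.121 [array([265.1, 207.8]), array([265.3, 211.9])]
0.018 -0.121 [array([310.4, 229. ]), array([310.4, 233.4])]
0.018 -0.089 [array([318.2, 224.7]), array([318.2, 229.1])]
-0.165 -0.089 [array([273. , 204.1]), array([273.1, 208.2])]
```

View pics/s4.png

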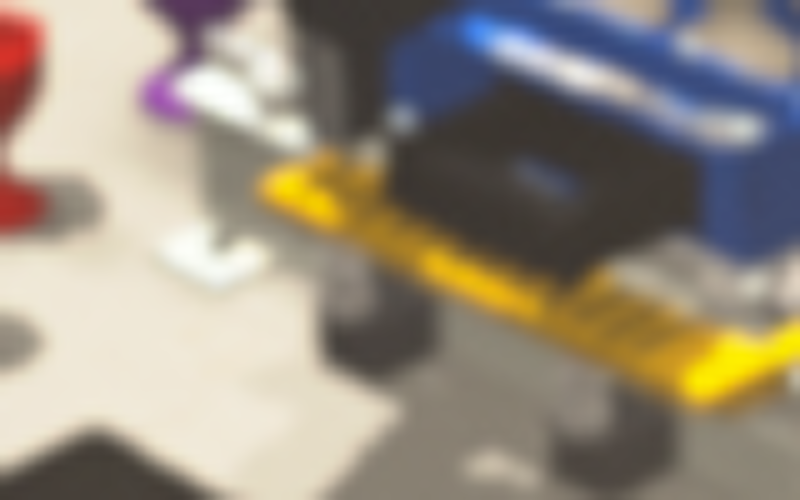

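View pics/t4.png

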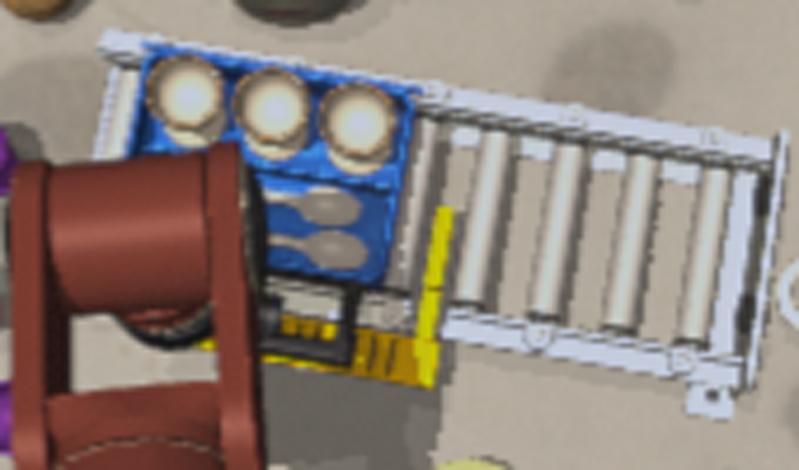

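```bash
python3 - <<'E'
from h import *
s=manip.state();q=s['tool_rot'];M=R.from_quat(np.r_[q[1:],q[0]]).as_matrix()
c,d=wray(323,244);c1=s['tool_pos']+M@c;d1=M@d
c2,d2=ray('scene',274,204.5)
A=np.stack([d1,-d2],1);k=np.linalg.lstsq(A,c2-c1,rcond=None)[0]
a,b=c1+d1*k[0],c2+d2*k[1];print(a,b,wt(a),wt(b)); print('tool coords',M.T@(a-s['tool_pos']))
f=manip.grab_frame('wrist');cv2.imwrite('pics/w5.png',cv2.resize(f[190:350,220:420],None,fx=4,fy=3.7,interpolation=cv2.INTER_CUBIC))
E
```

```text
[0.4475061  0.11541312 0.07938331] [0.45091587 0.11251298 0.0812093 ] [-0.13869534 -0.11473228] [-0.1364489  -0.11086047]
tool coords [-0.00837581 -0.02981903  0.00013476]
```

View pics/w5.png

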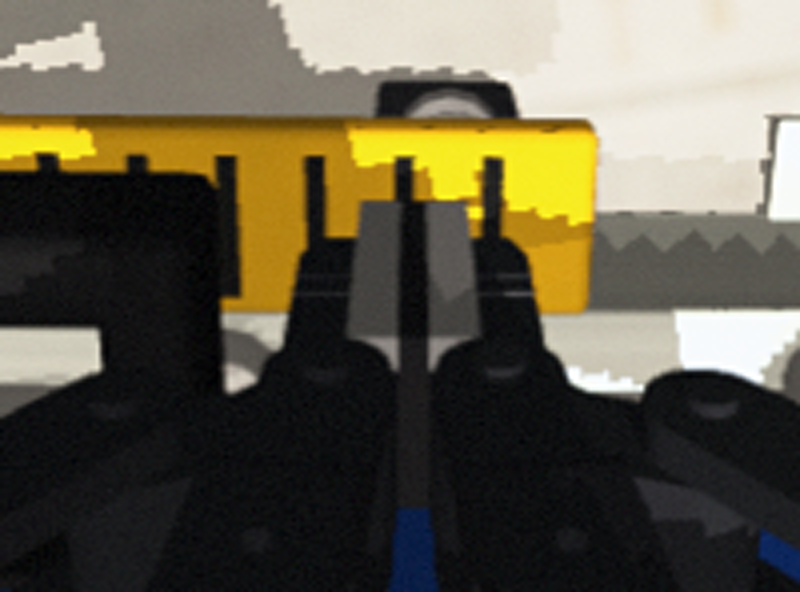

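```bash
cat >> h.py <<'E'
def tooth(im):
    # yellow centroid of tooth and bar right end in scene view
    h=cv2.cvtColor(im,cv2.COLOR_BGR2HSV); m=(h[...,0]>18)&(h[...,0]<34)&(h[...,1]>170)&(h[...,2]>130)
    o=[]
    for (a,b,c,d) in [(320,195,345,220),(300,205,320,240)]:
        v,u=np.nonzero(m[b:d,a:c]); o.append((len(u),round(u.mean()+a,2) if len(u) else None,round(v.mean()+b,2) if len(u) else None))
    return o
E
python3 - <<'E'
from h import *
print(tooth(cv2.imread('pics/scene0.png')))
f=manip.grab_frame('scene'); print(tooth(f)); rep((-.148,-.107,.03))
E
```

```text
[(51, np.float64(329.2), np.float64(215.78)), (126, np.float64(308.37), np.float64(224.86))]
[(61, np.float64(329.54), np.float64(216.08)), (117, np.float64(308.74), np.float64(225.05))]
t 3.45 tcp [0.4557 0.1138 0.0495] track [-0.1386 -0.1064] F [ 0.08 -1.   -0.44] Ftrack [0.97 0.26] w 0.003
rot units [-0.  0. -0.]
goal [0.4568 0.1232 0.03  ] units [ 0.02  0.19 -0.39]
```

The bar hasn't moved, and both camera views put the real fingertip about 30 mm behind the TCP, still above the bar. I'll back off a little to keep the knuckles clear of the handle, then go down step by step.

```bash
python3 -m jog '{"offset":[[0.03,0.16,0],[0,0,-0.1],[0,0,-0.1],[0,0,0],[0,0,0]],"angular":[[0,0,0],[0,0,0],[0,0,0],[0,0,0],[0,0,0]],"jaw":[0,0,0,0,0]}'
cat > look.py <<'E'
from h import *
import sys
n=sys.argv[1]
rep()
f=manip.grab_frame('scene');print(tooth(f))
w=manip.grab_frame('wrist')
a=cv2.resize(f[180:240,240:340],(400,300),interpolation=cv2.INTER_CUBIC)
b=cv2.resize(w[150:400,120:520],(400,250)); 
cv2.imwrite(f'pics/{n}.png',np.hstack([a,cv2.copyMakeBorder(b,0,50,0,0,cv2.BORDER_CONSTANT)]))
E
python3 look.py l1
```

```text
time: 3.95
tool_pos: [0.4566, 0.1217, 0.0388]
tool_rot: [-0.704, 0.704, -0.064, 0.063]
contact_force: [0.1, 0.5, -0.2]
gripper_width: -0.001
t 3.95 tcp [0.4566 0.1217 0.0388] track [-0.1465 -0.1069] F [ 0.11  0.51 -0.17] Ftrack [-0.52  0.02] w -0.001
rot units [ 0.   -0.01 -0.  ]
[(59, np.float64(329.51), np.float64(216.0)), (121, np.float64(308.84), np.float64(225.15))]
```

View pics/l1.png

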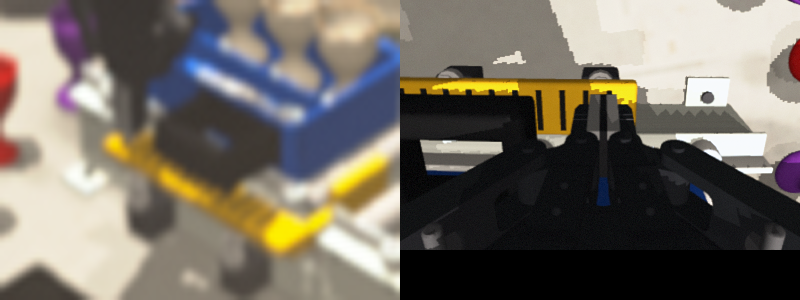

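The bar still hasn't moved, so the visible fingers are shorter than the TCP suggests. The gripper body would then sit near the handle's top when pressed. I'll lean the tool about 15° (body back, tips forward) so the body clears the handle, then go on down.

```bash
python3 -m jog '{"offset":[[0,0,0.1],[-0.1,-0.1,0],[0,0,0],[0,0,0],[0,0,0],[0,0,0],[0,0,0]],"angular":[[-0.49,0.09,0],[-0.49,0.09,0],[-0.49,0.09,0],[-0.49,0.09,0],[-0.49,0.09,0],[0,0,0],[0,0,0]],"jaw":[0,0,0,0,0,0,0]}'
python3 look.py l2
```

```text
time: 4.75
tool_pos: [0.4521, 0.117, 0.0443]
tool_rot: [-0.607, 0.79, -0.071, 0.054]
contact_force: [-0.3, -0.6, 0.1]
gripper_width: -0.001
t 4.75 tcp [0.4521 0.117  0.0443] track [-0.141  -0.1105] F [-0.3  -0.63  0.12] Ftrack [ 0.68 -0.18] w -0.001
rot units [ 2.44 -0.45 -0.  ]
[(59, np.float64(329.49), np.float64(216.0)), (131, np.float64(308.44), np.float64(225.01))]
```

View pics/l2.png

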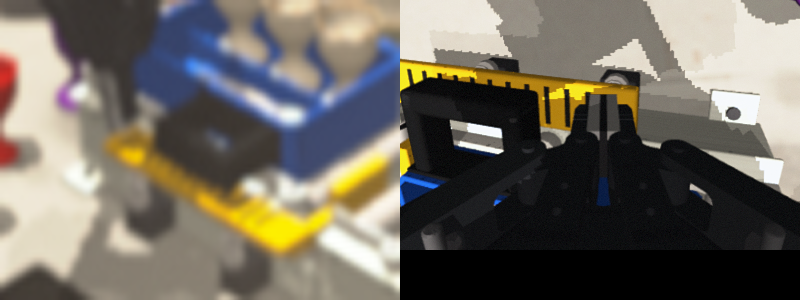

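```bash
python3 -m jog '{"offset":[[-0.02,-0.1,-0.1],[0,0,-0.1],[0,0,-0.05],[0,0,0]],"angular":[[0,0,0],[0,0,0],[0,0,0],[0,0,0]],"jaw":[0,0,0,0]}'
python3 look.py l3
```

```text
time: 5.25
tool_pos: [0.4509, 0.1113, 0.0315]
tool_rot: [-0.606, 0.79, -0.071, 0.054]
contact_force: [0.1, -2.0, 2.0]
gripper_width: 0.0
t 5.25 tcp [0.4509 0.1113 0.0315] track [-0.1352 -0.1107] F [ 0.1  -1.98  1.97] Ftrack [1.93 0.46] w 0.0
rot units [ 2.46 -0.46  0.  ]
[(45, np.float64(329.91), np.float64(216.42)), (127, np.float64(308.21), np.float64(226.38))]
```

View pics/l3.png

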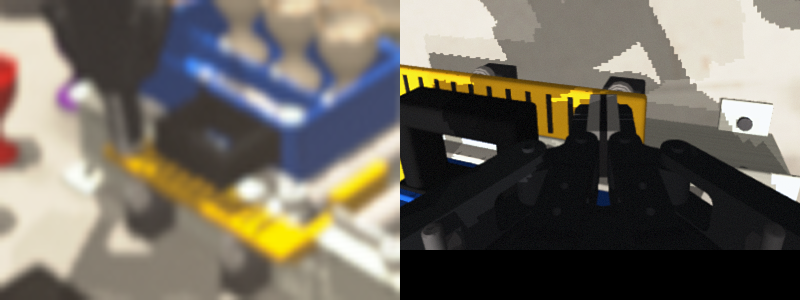

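Contact: Fz is about 2 N and the bar has dropped about 4 mm. I'll press about 9 mm more.

```bash
python3 -m jog '{"offset":[[0,0,-0.06],[0,0,-0.06],[0,0,-0.06],[0,0,0],[0,0,0]],"angular":[[0,0,0],[0,0,0],[0,0,0],[0,0,0],[0,0,0]],"jaw":[0,0,0,0,0]}'
python3 look.py l4
```

```text
time: 5.85
tool_pos: [0.4512, 0.1118, 0.0229]
tool_rot: [-0.607, 0.79, -0.071, 0.054]
contact_force: [0.1, -0.3, 2.2]
gripper_width: -0.001
t 5.85 tcp [0.4512 0.1118 0.0229] track [-0.1358 -0.1105] F [ 0.14 -0.25  2.17] Ftrack [0.22 0.18] w -0.001
rot units [ 2.45 -0.45 -0.  ]
[(29, np.float64(330.93), np.float64(217.34)), (133, np.float64(308.01), np.float64(228.66))]
```

View pics/l4.png

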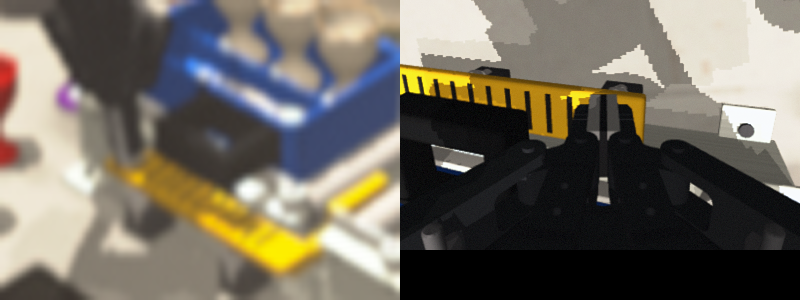

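The tooth is nearly flush, with the bar about 12 mm down. I'll go slightly deeper and slide forward to the handle.

```bash
python3 -m jog '{"offset":[[0,0,-0.03],[-0.018,-0.1,0],[-0.018,-0.1,0],[-0.018,-0.1,0],[-0.018,-0.1,0],[0,0,0]],"angular":[[0,0,0],[0,0,0],[0,0,0],[0,0,0],[0,0,0],[0,0,0]],"jaw":[0,0,0,0,0,0]}'
python3 look.py l5
```

```text
time: 6.55
tool_pos: [0.4472, 0.091, 0.0214]
tool_rot: [-0.606, 0.79, -0.071, 0.054]
contact_force: [0.3, -0.1, 3.8]
gripper_width: 0.002
t 6.55 tcp [0.4472 0.091  0.0214] track [-0.1146 -0.1106] F [ 0.29 -0.12  3.77] Ftrack [0.07 0.3 ] w 0.002
rot units [ 2.46 -0.45  0.01]
[(24, np.float64(331.33), np.float64(217.42)), (138, np.float64(308.16), np.float64(229.15))]
```

View pics/l5.png

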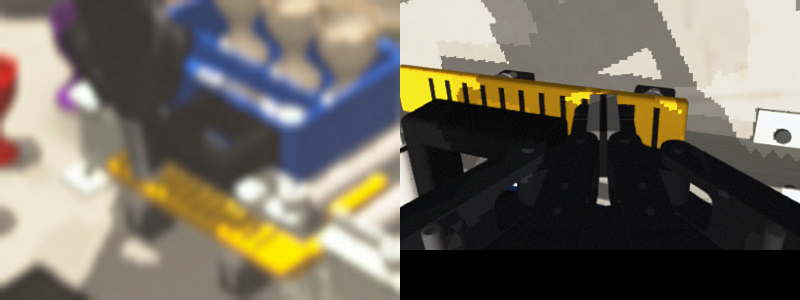

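```bash
python3 -m jog '{"offset":[[-0.01,-0.06,0],[-0.01,-0.06,0],[-0.01,-0.06,0],[-0.01,-0.06,0],[-0.01,-0.06,0],[-0.01,-0.06,0]],"angular":[[0,0,0],[0,0,0],[0,0,0],[0,0,0],[0,0,0],[0,0,0]],"jaw":[0,0,0,0,0,0]}'
python3 look.py l6
```

```text
time: 7.25
tool_pos: [0.4443, 0.0736, 0.0213]
tool_rot: [-0.607, 0.79, -0.071, 0.054]
contact_force: [-0.8, 2.5, 2.4]
gripper_width: 0.0
t 7.25 tcp [0.4443 0.0736 0.0213] track [-0.0969 -0.1104] F [-0.75  2.48  2.42] Ftrack [-2.31 -1.18] w 0.0
rot units [ 2.45 -0.45  0.  ]
[(27, np.float64(331.41), np.float64(217.33)), (139, np.float64(308.02), np.float64(229.17))]
```

View pics/l6.png

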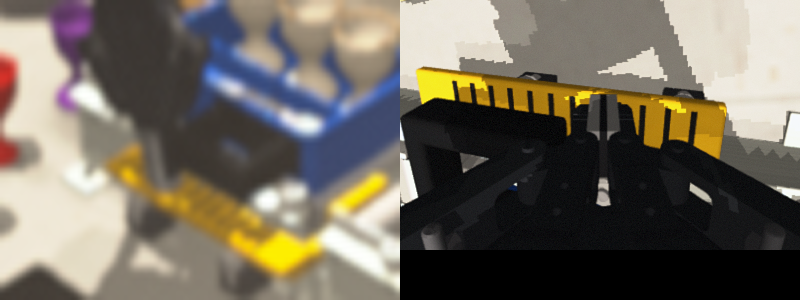

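```bash
python3 -m jog '{"offset":[[-0.01,-0.06,0],[-0.01,-0.06,0],[-0.01,-0.06,0],[-0.01,-0.06,0],[-0.01,-0.06,0],[-0.01,-0.06,0],[-0.01,-0.06,0],[-0.01,-0.06,0],[-0.01,-0.06,0],[-0.01,-0.06,0],[-0.01,-0.06,0],[-0.01,-0.06,0]],"angular":[[0,0,0],[0,0,0],[0,0,0],[0,0,0],[0,0,0],[0,0,0],[0,0,0],[0,0,0],[0,0,0],[0,0,0],[0,0,0],[0,0,0]],"jaw":[0,0,0,0,0,0,0,0,0,0,0,0]}'
python3 look.py l7
```

```text
time: 8.55
tool_pos: [0.4384, 0.0375, 0.0213]
tool_rot: [-0.607, 0.79, -0.071, 0.054]
contact_force: [-0.1, 2.6, 3.1]
gripper_width: -0.001
t 8.55 tcp [0.4384 0.0375 0.0213] track [-0.0604 -0.1099] F [-0.14  2.6   3.13] Ftrack [-2.54 -0.6 ] w -0.001
rot units [ 2.45 -0.45  0.  ]
[(0, None, None), (132, np.float64(308.13), np.float64(229.21))]
```

View pics/l7.png

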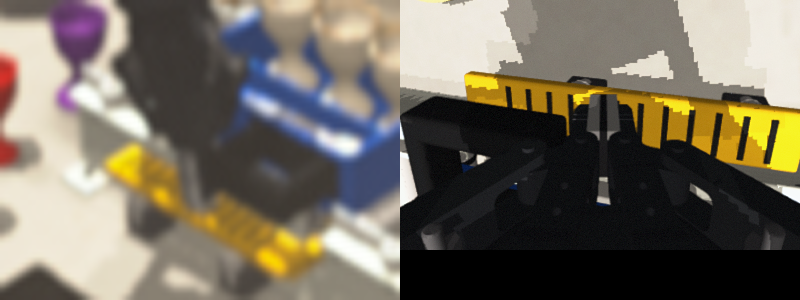

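The tray front is over the tooth, which is now hidden, and push force is about 2.5 N. I'll keep going slowly with the bar held.

```bash
python3 -m jog '{"offset":[[-0.01,-0.06,0],[-0.01,-0.06,0],[-0.01,-0.06,0],[-0.01,-0.06,0],[-0.01,-0.06,0],[-0.01,-0.06,0],[-0.01,-0.06,0],[-0.01,-0.06,0],[-0.01,-0.06,0],[-0.01,-0.06,0],[-0.01,-0.06,0],[-0.01,-0.06,0]],"angular":[[0,0,0],[0,0,0],[0,0,0],[0,0,0],[0,0,0],[0,0,0],[0,0,0],[0,0,0],[0,0,0],[0,0,0],[0,0,0],[0,0,0]],"jaw":[0,0,0,0,0,0,0,0,0,0,0,0]}'
python3 -m jog '{"offset":[[-0.01,-0.06,0],[-0.01,-0.06,0],[-0.01,-0.06,0],[-0.01,-0.06,0],[-0.01,-0.06,0],[-0.01,-0.06,0],[-0.01,-0.06,0],[-0.01,-0.06,0],[-0.01,-0.06,0],[-0.01,-0.06,0]],"angular":[[0,0,0],[0,0,0],[0,0,0],[0,0,0],[0,0,0],[0,0,0],[0,0,0],[0,0,0],[0,0,0],[0,0,0]],"jaw":[0,0,0,0,0,0,0,0,0,0]}'
sed -i 's/240:340\]/240:360]/;s/180:240/180:252/' look.py
python3 look.py l8
```

```text
time: 9.85
tool_pos: [0.4324, 0.0015, 0.0213]
tool_rot: [-0.607, 0.79, -0.071, 0.054]
contact_force: [-0.3, 2.6, 3.3]
gripper_width: -0.001
time: 10.85
tool_pos: [0.4274, -0.0285, 0.0213]
tool_rot: [-0.607, 0.79, -0.071, 0.054]
contact_force: [0.8, 2.5, 2.6]
gripper_width: -0.001
t 10.85 tcp [ 0.4274 -0.0285  0.0213] track [ 0.0065 -0.1089] F [0.8  2.55 2.57] Ftrack [-2.65  0.34] w -0.001
rot units [ 2.45 -0.45  0.  ]
[(0, None, None), (64, np.float64(308.89), np.float64(230.67))]
```

View pics/l8.png

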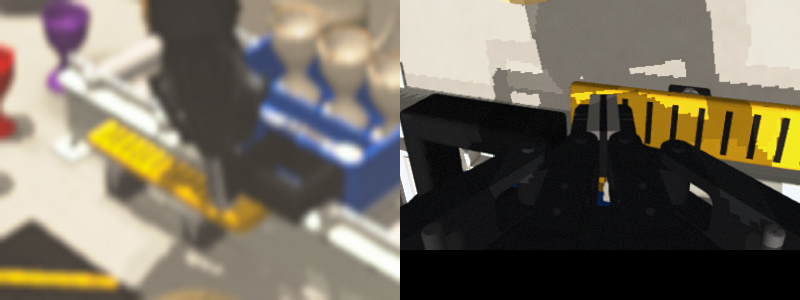

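```bash
python3 -m jog '{"offset":[[-0.012,-0.06,0],[-0.012,-0.06,0],[-0.012,-0.06,0],[-0.012,-0.06,0],[-0.012,-0.06,0],[-0.012,-0.06,0],[-0.012,-0.06,0],[-0.012,-0.06,0],[-0.012,-0.06,0],[-0.012,-0.06,0],[-0.012,-0.06,0],[-0.012,-0.06,0]],"angular":[[0,0,0],[0,0,0],[0,0,0],[0,0,0],[0,0,0],[0,0,0],[0,0,0],[0,0,0],[0,0,0],[0,0,0],[0,0,0],[0,0,0]],"jaw":[0,0,0,0,0,0,0,0,0,0,0,0]}'
python3 -m jog '{"offset":[[-0.012,-0.06,0],[-0.012,-0.06,0],[-0.012,-0.06,0],[-0.012,-0.06,0],[-0.012,-0.06,0],[-0.012,-0.06,0],[-0.012,-0.06,0],[-0.012,-0.06,0],[-0.012,-0.06,0],[-0.012,-0.06,0],[-0.012,-0.06,0],[-0.012,-0.06,0]],"angular":[[0,0,0],[0,0,0],[0,0,0],[0,0,0],[0,0,0],[0,0,0],[0,0,0],[0,0,0],[0,0,0],[0,0,0],[0,0,0],[0,0,0]],"jaw":[0,0,0,0,0,0,0,0,0,0,0,0]}'
sed -i 's/240:360\]/240:420]/;s/180:252/172:280/' look.py
python3 look.py l9
```

```text
time: 12.15
tool_pos: [0.4202, -0.0645, 0.0213]
tool_rot: [-0.607, 0.79, -0.071, 0.054]
contact_force: [1.7, 2.2, 1.3]
gripper_width: 0.001
time: 13.35
tool_pos: [0.4129, -0.1005, 0.0212]
tool_rot: [-0.607, 0.79, -0.071, 0.054]
contact_force: [1.4, 0.9, 1.0]
gripper_width: -0.002
t 13.35 tcp [ 0.4129 -0.1005  0.0212] track [ 0.0799 -0.1104] F [1.39 0.9  1.04] Ftrack [-1.14  1.21] w -0.002
rot units [ 2.45 -0.45  0.  ]
[(0, None, None), (124, np.float64(307.56), np.float64(227.78))]
```

View pics/l9.png

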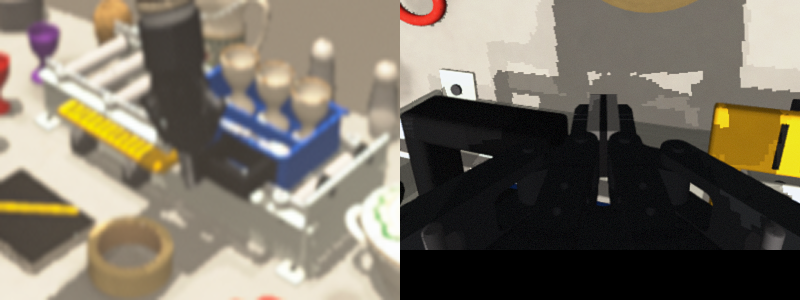

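```bash
python3 -m jog '{"offset":[[-0.011,-0.06,0],[-0.011,-0.06,0],[-0.011,-0.06,0],[-0.011,-0.06,0],[-0.011,-0.06,0],[-0.011,-0.06,0],[-0.011,-0.06,0],[-0.01,-0.04,0],[-0.01,-0.04,0]],"angular":[[0,0,0],[0,0,0],[0,0,0],[0,0,0],[0,0,0],[0,0,0],[0,0,0],[0,0,0],[0,0,0]],"jaw":[0,0,0,0,0,0,0,0,0]}'
python3 -m jog '{"offset":[[-0.005,-0.03,0],[-0.005,-0.03,0],[-0.005,-0.03,0]],"angular":[[0,0,0],[0,0,0],[0,0,0]],"jaw":[0,0,0]}'
python3 look.py l10
```

```text
time: 14.35
tool_pos: [0.4083, -0.1256, 0.0213]
tool_rot: [-0.607, 0.79, -0.071, 0.054]
contact_force: [0.1, 0.5, 0.4]
gripper_width: -0.004
time: 14.65
tool_pos: [0.4074, -0.1299, 0.0213]
tool_rot: [-0.607, 0.79, -0.071, 0.054]
contact_force: [0.2, -0.1, 0.7]
gripper_width: -0.0
t 14.65 tcp [ 0.4074 -0.1299  0.0213] track [ 0.1098 -0.1105] F [ 0.16 -0.12  0.68] Ftrack [0.09 0.17] w -0.0
rot units [ 2.45 -0.45 -0.  ]
[(0, None, None), (126, np.float64(308.34), np.float64(224.91))]
```

View pics/l10.png

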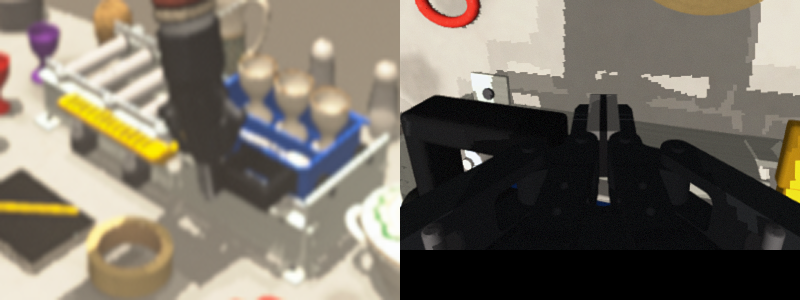

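The bar has sprung back up (v = 224.9, same as at the start). I'll creep on to the buffers.

```bash
for i in 1 2; do :; done; python3 -m jog '{"offset":[[-0.004,-0.025,0],[-0.004,-0.025,0],[-0.004,-0.025,0],[-0.004,-0.025,0]],"angular":[[0,0,0],[0,0,0],[0,0,0],[0,0,0]],"jaw":[0,0,0,0]}'
python3 look.py l11
```

```text
time: 15.15
tool_pos: [0.4065, -0.1348, 0.0213]
tool_rot: [-0.607, 0.79, -0.071, 0.054]
contact_force: [0.4, 1.0, 0.7]
gripper_width: -0.003
t 15.15 tcp [ 0.4065 -0.1348  0.0213] track [ 0.1148 -0.1105] F [0.43 1.05 0.7 ] Ftrack [-1.11  0.24] w -0.003
rot units [ 2.45 -0.45 -0.  ]
[(0, None, None), (127, np.float64(308.31), np.float64(224.94))]
```

View pics/l11.png

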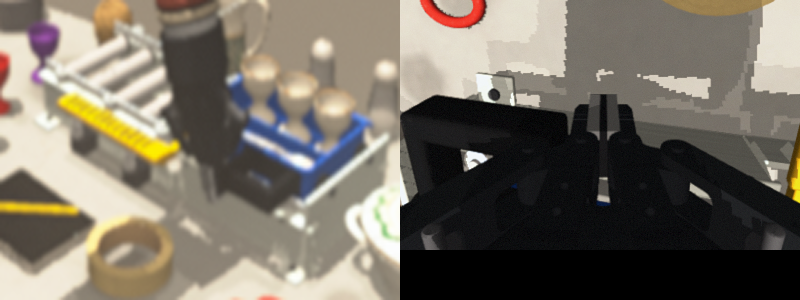

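```bash
python3 -m jog '{"offset":[[-0.004,-0.02,0],[-0.004,-0.02,0]],"angular":[[0,0,0],[0,0,0]],"jaw":[0,0]}';python3 -m jog '{"offset":[[-0.004,-0.02,0],[0,0,0]],"angular":[[0,0,0],[0,0,0]],"jaw":[0,0]}'; python3 -c "
from h import *
rep()"
```

```text
time: 15.45
tool_pos: [0.4063, -0.1363, 0.0213]
tool_rot: [-0.607, 0.79, -0.071, 0.054]
contact_force: [0.3, 5.7, 0.9]
gripper_width: 0.007
time: 15.65
tool_pos: [0.4061, -0.1364, 0.0211]
tool_rot: [-0.608, 0.789, -0.071, 0.054]
contact_force: [-0.5, 8.1, 2.4]
gripper_width: -0.002
t 15.65 tcp [ 0.4061 -0.1364  0.0211] track [ 0.1165 -0.1106] F [-0.52  8.11  2.43] Ftrack [-7.89 -1.96] w -0.002
rot units [ 2.42 -0.45  0.01]
```

The tray is against the buffers: 8 N, and the arm stalls at handle x ≈ 0.117. Now I back straight off and then lift.

```bash
python3 -m jog '{"offset":[[0.007,0.04,0],[0.01,0.06,0],[0.02,0.1,0],[0.03,0.15,0],[0.03,0.15,0],[0.03,0.15,0],[0,0,0.3],[0,0,0.6],[0,0,0.8],[0,0,0.8],[0,0,0.6]],"angular":[[0,0,0],[0,0,0],[0,0,0],[0,0,0],[0,0,0],[0,0,0],[0,0,0],[0,0,0],[0,0,0],[0,0,0],[0,0,0]],"jaw":[0,0,0,0,0,0,0,0,0,0,0]}'
python3 -m jog '{"offset":[[-0.5,0.5,0.3],[-0.4,0.8,0.3],[-0.2,0.9,0],[0,0.9,0],[0,0.9,0],[0,0.9,0],[0,0,0]],"angular":[[0,0,0],[0,0,0],[0,0,0],[0,0,0],[0,0,0],[0,0,0],[0,0,0]],"jaw":[0,0,0,0,0,0,0]}'
python3 - <<'E'
from h import *
rep()
f=manip.grab_frame('scene');print(tooth(f))
t=manip.grab_frame('top')
cv2.imwrite('pics/endt.png',cv2.resize(t[110:235,200:460],(790,380),interpolation=cv2.INTER_CUBIC))
cv2.imwrite('pics/ends.png',cv2.resize(f[150:300,180:500],None,fx=2.4,fy=2.4,interpolation=cv2.INTER_CUBIC))
E
```

```text
time: 16.75
tool_pos: [0.4131, -0.1049, 0.1792]
tool_rot: [-0.607, 0.79, -0.07, 0.055]
contact_force: [0.9, 0.2, -0.5]
gripper_width: 0.002
time: 17.45
tool_pos: [0.3567, 0.1442, 0.2062]
tool_rot: [-0.607, 0.79, -0.068, 0.051]
contact_force: [-0.4, -1.0, 1.0]
gripper_width: -0.003
t 17.45 tcp [0.3567 0.1442 0.2062] track [-0.1508 -0.2092] F [-0.4  -0.99  0.95] Ftrack [ 1.05 -0.22] w -0.003
rot units [ 2.44 -0.45 -0.08]
[(12, np.float64(324.67), np.float64(217.67)), (125, np.float64(308.36), np.float64(224.88))]
```

View pics/endt.png

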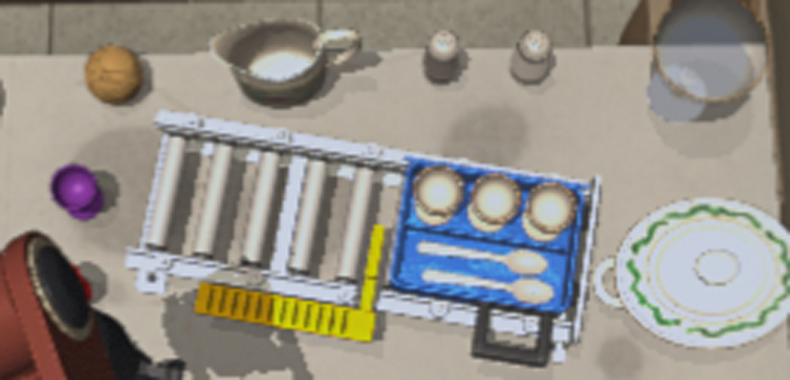

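View pics/ends.png

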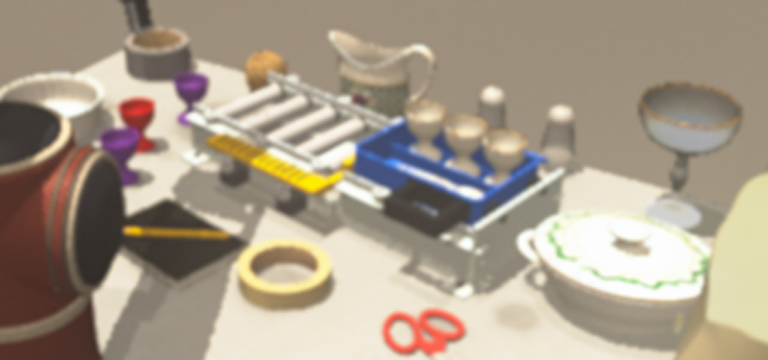

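```bash
python3 - <<'E'
from h import *
f=lambda a,b,z:wt(onz('top',200+(a+.5)/3.038-.5,110+(b+.5)/3.04-.5,z)).round(4)
for n,p,z in [('rear near',(392,288),.102),('rear far',(408,160),.102),('front near',(572,314),.102),('handle back near',(473,354),.097),('bar NE',(371,341),.064)]: print(n,f(*p,z))
E
```

```text
rear near [ 0.0292 -0.0701]
rear far [0.0245 0.0615]
front near [ 0.2082 -0.0671]
handle back near [ 0.118  -0.1212]
bar NE [ 0.0167 -0.1202]
```

The tray rests at the buffers: its rear edge is at about x = 0.027 and the handle back at 0.118, against nominal values of 0.025 and 0.117. The stop is up and nothing around the track has been disturbed.

```bash
python3 -c "
from plant import manip
print(manip.job_done())"
```

```text
the job is handed in; nothing more can be done
None
```

The tray is against the end buffers, the stop has sprung up behind it, and the job is handed in. It took about 17.5 s of robot time.

**What I did:** With the fingers shut, I pressed the yellow bar about 13 mm down behind the tray's handle. I slid along the bar to push the tray past the lowered tooth. Then I pushed on at about 30 mm/s, slowing to a creep, until the tray met the buffers at about 8 N. After that I backed straight off and lifted the arm clear.

**Last checks:**
- **Tray:** the handle's back face is at track x ≈ 0.118 m (nominal 0.117). The tray's rear edge is at 0.025–0.029 m (nominal 0.025), which is behind the tooth.
- **Stop:** the bar is back at its unpressed position in the scene image.
- **Load and surroundings:** in the final pictures the egg cups stand, the spoons lie in place, and the things round the track look undisturbed.

**What disagreed:** The visible fingertips ended about 30 mm short of the reported tool point. My first press therefore stopped above the bar and did nothing. I noticed from the pictures and the missing force. I then leaned the tool 15° so the gripper body would clear the handle, and pressed until the bar moved.

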